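# Hook the parts basket out of the cleaner's well

### The job

Take the small hook from its wooden stand and, with the hook only (keep the fingers off the basket), catch the wire bail on the lid of the steel parts basket deep in the cleaning machine's round well, feeling gently for lid and bail so that the hook never pushes or strains hard against the basket or the machine, and draw the basket up out of the well. Lower it on the hook until it stands upright, wholly on the cork mat, then unhook it and put the hook back in its stand. Leave everything else on the table where it is.

Things in the scene. Friction and masses are not known exactly. Their poses are not given: they have to be found in the camera images.
- well: Benchtop cleaning machine, empty and dry: grey block 140 x 140 mm, 110 mm high, fixed, with one round well straight down its middle, bore 80 mm across, 102 mm deep (flat floor 8 mm above the table). Origin: centre of its underside; z up.
- well_mouth (a point): Centre of the well's mouth, on the machine's top face, 110 mm above the table.
- basket: Steel parts basket: open drum 76 mm across (71 inside), 56 mm high, 0.25 to 0.45 kg in all, loose on the well's floor (2 mm free all round). Origin: centre of its underside, z up. In it is jammed a press lid with a wire bail. More than 18 N between hook and basket (or lid, bail), or hook and machine, counts as straining. It may hang some 10 degrees askew; it rights itself when set down.
- basket_rim (a point): Centre of the drum's rim, 56 mm above the underside, axes as the basket. The press lid is a flat disc filling the drum, pushed in onto what the basket holds: its top is 4 to 40 mm below the rim, different each time and not given. It is jammed tight (60 N to shift), so feel for it with the hook's foot. Lid and bail move with the basket.
- bail_axis (a point): Point on the basket's axis level with its rim. Bail: U of 4 mm wire on the lid; pivots at y = -15 and +15 mm, 4 mm above the lid's top, legs 18 mm; crossbar 30 mm along the basket's y, 18 mm clear under it. It is rigid (50 N to shift) but leans up to 24 degrees: crossbar up to 8 mm off axis to -x or +x, not given. Sweep the hook in along the basket's x, from either side, till the shaft meets it.
- hook: Hook tool, 145 mm tall, 0.12 kg, hanging upright in its stand. Origin: on the shaft's axis, level with the foot's underside; z up the shaft; x the way the foot points. Shaft: 5 mm round bar. Collar: flat plate 44 (x) x 28 (y) x 6 mm, centred at x = 6 mm, its underside 90 mm above the origin.
- hook_handle (a point): Grip point on the shaft's axis, 123 mm above the hook's origin, axes as the hook. Wooden handle: block 18 mm thick (x), 24 mm wide (y), from 96 to 145 mm above the origin. Gripped on its 18 mm thickness (fingers closing along x) it best resists pushes at the foot.
- hook_foot (a point): Middle of the hook's gap, 6 mm ahead (+x) of the shaft's axis, 5 mm above the foot's underside. Foot: 5 mm round bar from the shaft to 15 mm ahead of the shaft's axis, its end turned up to 11.5 mm above the foot's underside. Gap between shaft and turned-up end: 7.5 mm wide, its bottom 5 mm above the underside.
- stand: Wooden hook stand, fixed block 70 x 60 mm, 100 mm high. Origin: centre of its underside, z up. Slot in its top 25 mm (x) by 14 mm (y), 95 mm deep, centred at x = 6 mm, y = 0. The hook hangs in it by its collar, lying on the block's top: hook origin then at x = 0, y = 0, z = 10 mm here, both x axes alike; about 3.5 mm play each way.
- mat: Cork mat, fixed, 150 x 150 mm, 6 mm thick. Origin: centre of its underside; its top is 6 mm above the table.
- jar_a: Bystander, leave alone: small lidded jar, 38 mm wide, 45 mm tall, near the robot. Origin: centre of its underside.
- jar_b: Bystander, leave alone: small lidded jar, 42 mm wide, 40 mm tall, beyond the machine. Origin: centre of its underside.
- cup_0: Bystander, leave alone: white cup, 72 mm wide, 50 mm tall, on the plank beyond the machine. Origin: centre of its underside.
- cup_1: Bystander, leave alone: white cup, 72 mm wide, 50 mm tall, on the plank beyond the machine. Origin: centre of its underside.
- cup_2: Bystander, leave alone: white cup, 72 mm wide, 50 mm tall, on the plank beyond the machine. Origin: centre of its underside.
- pliers: Bystander, leave alone: pliers, about 120 mm long, lying near the robot. Origin: centre of its underside.
- bangle: Bystander, leave alone: brass bangle, 64 mm wide, 8 mm high, lying beyond the machine. Origin: centre of its underside.
There are look-alikes about, which are no part of the job. There is more than one size of the hook; the one meant has the size given above.

How it is judged:
On the way, in this order (a step that is already met when the one before it is completed fails the run):
1. the hook is lifted clear of its stand (z of hook in the frame of stand above 0.09 m), for 0.1 s.
2. the basket hangs on the hook, its underside above the well's mouth (z of basket in the frame of well_mouth above 0.002 m and contact force between hook and basket above 0.5 N and z of hook_foot in the frame of basket between 0.016 and 0.08 m and horizontal distance between hook_foot and basket below 0.025 m), for 0.2 s.
3. the basket stands upright on the mat, with the hook still in its bail (x of basket in the frame of mat between -0.037 and 0.037 m and y of basket in the frame of mat between -0.037 and 0.037 m and z of basket in the frame of mat between 0.003 and 0.009 m and angle between basket's own z axis and vertical below 0.08 rad and z of hook_foot in the frame of basket between 0.016 and 0.08 m and horizontal distance between hook_foot and basket below 0.025 m and contact force between basket and mat above 0.5 N), for 0.1 s.
At the end, for the whole second after the job is handed in: The basket stands upright (within 0.08 rad) and still on the mat, its centre within 37 mm of the mat's centre along each of the mat's sides; the hook hangs upright and still in its stand, collar down on the block (origin within 7 mm sideways and 4 mm in height of its seat) (x of basket in the frame of mat between -0.037 and 0.037 m and y of basket in the frame of mat between -0.037 and 0.037 m and z of basket in the frame of mat between 0.003 and 0.009 m and angle between each of basket, hook's own z axis and vertical below 0.08 rad and linear speed of each of basket, hook below 0.02 m/s and x of hook in the frame of stand between -0.007 and 0.007 m and y of hook in the frame of stand between -0.007 and 0.007 m and z of hook in the frame of stand between 0.006 and 0.014 m); the robot touches nothing.
It fails at once if the hook strains against the basket (more than 18 N) (contact force between hook and basket above 18 N).
It fails at once if the hook strains against the machine (more than 18 N) (contact force between hook and well above 18 N).
It fails at once if the gripper touches the basket (contact force between any of the fingers, the arm and basket above 0.5 N).
It fails at once if something else on the table is moved (more than 30 mm) (distance of any of jar_a, jar_b, cup_0, cup_1, cup_2, pliers, bangle from where it was at the start of the episode above 0.03 m).
It also fails if it takes over 72 s, if anything falls off the work surface, if the arm or the gripper's body presses on something with over 40 N, if the wrist force passes 120 N, or if a joint passes its speed limit or range.

### The arm

A 7-joint arm with a two-finger parallel gripper is mounted at the origin on the work surface. World frame = base frame: x ahead of the robot, y to its left, z up, the work surface at z = 0. Lengths are in m, angles in rad, forces in N, time in s.
With the tool pointing down it reaches from about 0.4 to 0.85 m from the base axis. Payload 10.4 kg.
Tool frame: the origin (TCP) lies on the centre line of the jaws, within the pads' length; the fingertips stand 14 mm ahead of it and the grasp point (between the pads) lies 5 mm behind it (manip.tip_reach is the distance from the TCP to the fingertips, in m); z points along the fingers, y is the line along which they close (so a half turn about z gives the same grasp; the last joint's range is limited). The gripper opens to 85 mm and grips with 20 to 120 N. Pads are 22 mm wide; open, the fingers measure 114 mm over their backs; the gripper's body (76 mm by 85 mm) begins 54 mm behind the grasp point. The pads swing forward as they close: fully open they stand 13 mm farther back than shut.
Start: joints at [1.188, 0.332, -0.065, 1.46, 0.022, 1.35, -0.088], TCP at [0.22, -0.585, 0.245] pointing down, gripper open.
Joint ranges: [-2.6, 2.6], [-0.5, 2.12], [-1.47, 1.34], [0.16, 2.42], [-1.27, 4.41], [0.06, 2.06], [-2.6, 2.6]. Speed limits (rad/s): [2.22, 2.22, 2.79, 2.79, 3.14, 3.14, 3.14].

### API

Orientations are given as a unit quaternion [x, y, z, w].
In Python, from workcell import manip gives the robot as it stands.
- The arm moves only by the shell command python3 -m pendant 'ROWS' [FORCE]. ROWS is JSON, a list of rows, each a list of 7 numbers: the shift along the tool's x, y, z in units of 50 mm (1.0 is 50 mm), then the turn, a rotation vector about the tool's x, y, z in units of 8 degrees (1.0 is 8 degrees), then the opening, from -1 (shut) to 1 (fully open), so that 0 is half open. In form: [[dx, dy, dz, ax, ay, az, jaw], ...]. A call has exactly 10 rows; each row is the pose to reach, as a shift and turn from the pose commanded when the call began, along the tool's axes at that moment; what a row does not reach only later rows make up. A row lasts 1/8 s, in which the tool goes at most 62.5 mm and 10.7 degrees, less where a joint would pass 70% of its speed; a pose out of reach is approached as far as the arm can. A call with a gripper value outside its range is refused whole. The fingers move at their own pace and stop on an object; FORCE is the grip in N (left out, the last holds). Time passes only in rows, so rows that repeat a pose let the fingers close, or fill a call up. It gives the time, the measured TCP pose, the force, the opening and the grip force at its end, in the units of the state.
- manip.get_obs(): the state, without advancing time (a new reading comes with each control period).
- manip.camera(name): name is "scene" or "side" or "wrist"; returns (picture, depth): 400x640x3 uint8, red, green, blue; 400x640 float32, m along the optical axis (not along the pixel's ray), 0 where there is no reading.
- manip.get_calibration(name): a dict with "fx", "fy", "cx", "cy" (pixels), "D" ([k1, k2, p1, p2, k3] as OpenCV has them; the pictures are not rectified), "xyz" and "orientation" of the camera in the world. Camera axes: x right, y up, looking along -z (the intrinsics and any distortion apply to the point x, -y, -z); pixel columns grow to the right and rows downward; lengths in m; the calibration is good to about 2 mm. A picture is of the moment at which its call begins: read the wrist's pose just before it. get_calibration takes no time and is no camera call; for the wrist camera it gives the pose at the moment of the call.
- manip.hand_in(): hands the job in; it is judged then, once.
Trained networks look in the newest picture that a camera, given by its name, has taken for a name from the list of things; names that differ only in an ending like _2 or _b are one class to them, and where a whole thing is asked for, a point or a joint stands for the part that bears it (a point fixed in the world has none). Each returns a list of dicts, best first, with "p" (0 to 1); they miss things now and then, are a little off and sometimes report something else, mostly with a low value. They report only what shows in the picture. A call takes as long as a camera call. They do not tell look-alikes from the thing itself.
- manip.find_in(thing, camera): "box" ([left, top, right, bottom] in pixels, round what is visible of it).
- manip.trace(thing, camera): "pixels" (400x640 bool, what is visible of it) and "box" ([left, top, right, bottom] in pixels, round what is visible of it).
- manip.tip_of(thing, camera): "pixel" ([column, row] in pixels: a listed point, or the origin of a listed thing).
The state is a dict: "clock": time; "joint_pos": joint angles; "joint_velocities": joint speeds; "tau": joint torques, N m; "position": TCP position; "ee_rot": TCP orientation; "ft_force": force on the tool from outside, world axes, zero at the start; "torque": the same for the moment, N m; "grip_width": opening from 0.0 (shut) to 1.0 (fully open); "grasp_force": force on a finger pad.
Only numpy, scipy, OpenCV 4.12 (cv2) and the standard library are available. Lean on these libraries where they do the work, as an engineer would, in place of code of your own. Each camera call takes 0.05 s, during which the arm holds its last target. There are 200 camera calls.

## Working session

There is one attempt and no reset: what is moved stays moved. The work goes in short steps, Python scripts to look and compute and a shell command to move; the robot and the scene stay as the last step left them, time stands still between calls to the robot, and variables do not carry over. Pictures are saved under pics/ and viewed, at most 10 in all, crops included, and the job is handed in when it is done.

```bash
mkdir -p pics; ls; cat > h.py <<'E'
import numpy as np, cv2, json
from scipy.spatial.transform import Rotation as R
from workcell import manip
def cal(n):
    c=manip.get_calibration(n); K=np.array([[c['fx'],0,c['cx']],[0,c['fy'],c['cy']],[0,0,1]]); return c,K
def cloud(n,depth,c=None):
    if c is None: c=manip.get_calibration(n)
    K=np.array([[c['fx'],0,c['cx']],[0,c['fy'],c['cy']],[0,0,1]])
    h,w=depth.shape; u,v=np.meshgrid(np.arange(w),np.arange(h))
    p=cv2.undistortPoints(np.stack([u,v],-1).reshape(-1,1,2).astype(np.float64),K,np.array(c['D'],float)).reshape(h,w,2)
    P=np.stack([p[...,0]*depth,-p[...,1]*depth,-depth],-1)
    W=P@R.from_quat(c['orientation']).as_matrix().T+np.array(c['xyz'])
    W[depth<=0]=np.nan
    return W
def proj(n,X,c=None):
    if c is None: c=manip.get_calibration(n)
    K=np.array([[c['fx'],0,c['cx']],[0,c['fy'],c['cy']],[0,0,1]])
    q=(np.atleast_2d(X)-np.array(c['xyz']))@R.from_quat(c['orientation']).as_matrix()
    q=q*[1,-1,-1]
    return cv2.projectPoints(q,np.zeros(3),np.zeros(3),K,np.array(c['D'],float))[0].reshape(-1,2)
E
cat > a.py <<'E'
from h import *
o=manip.get_obs(); print(o['clock'],o['position'],o['ee_rot'],o['ft_force'])
for n in ['scene','side']:
    im,d=manip.camera(n); cv2.imwrite(f'pics/{n}0.png',im[...,::-1]); W=cloud(n,d); np.save(f'{n}0.npy',W)
    print(n,manip.get_calibration(n)['xyz'])
    for t in ['hook','stand','well','mat','basket']:
        for r in manip.trace(t,n)[:5]:
            m=r['pixels']&np.isfinite(W[...,0]); P=W[m]
            print(t,round(r['p'],2),np.round(r['box']),np.round(np.nanpercentile(P,[3,50,97],axis=0),3).tolist() if len(P) else '')
E
python3 a.py
```

```text
pics
0.0 [ 0.21992097 -0.5846375   0.24450374] [ 9.83859234e-01  1.78942639e-01 -1.63716648e-04 -7.16007255e-04] [ 0.06226587 -0.31248585  0.73958051]
scene [ 0.96605078 -0.16591185  0.81712791]
hook 0.72 [420. 169. 425. 180.] [[0.538, 0.366, 0.004], [0.552, 0.376, 0.016], [0.573, 0.395, 0.02]]
hook 0.52 [365. 140. 375. 151.] [[0.382, 0.292, 0.003], [0.405, 0.307, 0.015], [0.412, 0.316, 0.02]]
hook 0.5 [386. 151. 404. 177.] [[0.528, 0.254, 0.099], [0.562, 0.263, 0.12], [0.582, 0.289, 0.156]]
stand 0.97 [371. 160. 412. 202.] [[0.517, 0.236, 0.002], [0.574, 0.248, 0.069], [0.591, 0.295, 0.102]]
well 0.65 [271. 180. 355. 274.] [[0.507, -0.057, 0.007], [0.597, 0.012, 0.108], [0.657, 0.097, 0.112]]
mat 0.9 [170. 250. 256. 332.] [[0.511, -0.315, 0.003], [0.586, -0.246, 0.006], [0.653, -0.174, 0.009]]
basket 0.95 [296. 209. 325. 231.] [[0.538, 0.002, 0.045], [0.557, 0.032, 0.049], [0.58, 0.059, 0.07]]
basket 0.29 [387. 151. 404. 177.] [[0.548, 0.255, 0.104], [0.563, 0.263, 0.123], [0.58, 0.276, 0.156]]
side [0.32241706 0.60331296 0.73402591]
hook 0.72 [268. 264. 289. 292.] [[0.537, 0.258, 0
[... 373 characters left out ...]
 280. 306. 330.] [[0.514, 0.244, 0.006], [0.534, 0.292, 0.077], [0.587, 0.301, 0.101]]
stand 0.63 [288. 181. 352. 255.] [[0.492, -0.04, 0.004], [0.562, 0.071, 0.099], [0.636, 0.106, 0.112]]
stand 0.24 [364. 264. 385. 285.] [[0.379, 0.09, 0.004], [0.394, 0.115, 0.041], [0.41, 0.124, 0.046]]
well 0.6 [288. 180. 353. 258.] [[0.492, -0.04, 0.005], [0.562, 0.072, 0.1], [0.636, 0.106, 0.112]]
mat 0.79 [327. 156. 386. 192.] [[0.509, -0.313, 0.002], [0.576, -0.237, 0.006], [0.647, -0.17, 0.009]]
mat 0.62 [311. 204. 335. 214.] [[0.554, -0.014, 0.045], [0.577, -0.008, 0.055], [0.602, 0.018, 0.071]]
basket 0.65 [309. 207. 334. 216.] [[0.559, -0.014, 0.045], [0.583, -0.006, 0.055], [0.604, 0.014, 0.07]]
```

View pics/scene0.png

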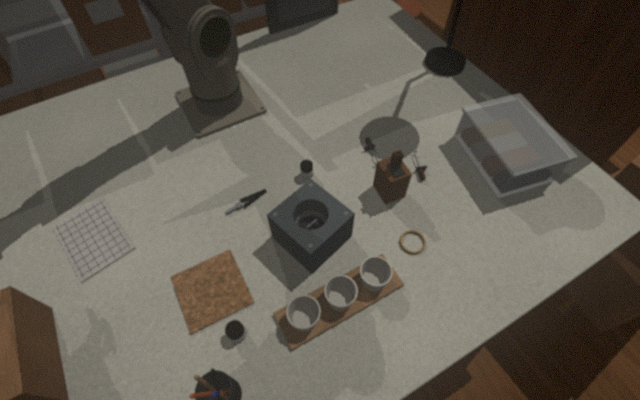

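View pics/side0.png

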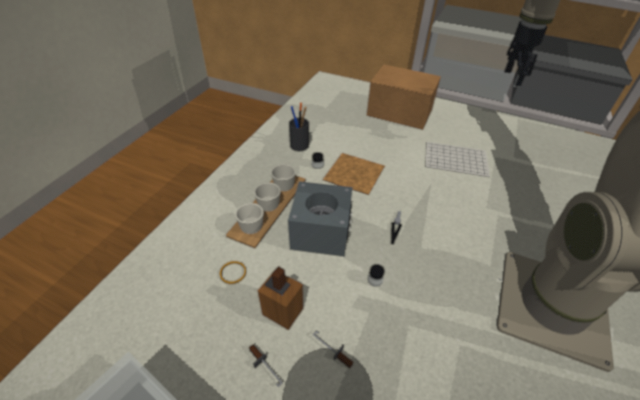

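Candidates for the hook: the one in the stand (scene (396,165), side (280,278)), and two lying loose (scene (422,174) and (369,145), side (265,365) and (335,348)). By the description (hanging in the stand, handle top at 155 mm) it is the one in the stand. The basket sits in the well at scene (311,217).

```bash
cat > b.py <<'E'
from h import *
ims={n:cv2.imread(f'pics/{n}0.png') for n in ['scene','side']}
W={n:np.load(n+'0.npy') for n in ims}
def rect(name,cx,cy,r,z0,z1):
    for n in W:
        P=W[n].reshape(-1,3); m=(abs(P[:,0]-cx)<r)&(abs(P[:,1]-cy)<r)&(P[:,2]>z0)&(P[:,2]<z1); Q=P[m]
        b=cv2.minAreaRect((Q[:,:2]*1000).astype(np.float32)); print(name,n,m.sum(),np.round(b[0],1),np.round(b[1],1),round(b[2],1),'zmed',np.round(np.median(Q[:,2]),4))
rect('well',.575,.03,.12,.107,.115)
rect('mat',.585,-.245,.12,.004,.009)
rect('stand',.555,.265,.06,.095,.110)
rect('collar',.555,.265,.06,.104,.110)
rect('handle',.555,.265,.06,.125,.16)
a=cv2.resize(ims['scene'][130:215,350:440],None,fx=6,fy=6,interpolation=3)
b=cv2.resize(ims['scene'][175:265,262:362],None,fx=6,fy=6,interpolation=3)
c=np.zeros((540,1140,3),np.uint8); c[:510,:540]=a; c[:540,540:]=b
cv2.imwrite('pics/crop1.png',cv2.resize(c,(800,379)))
E
python3 b.py
```

```text
well scene 2545 [573.7  22.9] [142.1 141.5] 16.3 zmed 0.1098
well side 1811 [571.3  23. ] [140.1 142.9] 16.2 zmed 0.11
mat scene 3565 [ 586.3 -223.2] [212.2 222.5] 79.8 zmed 0.0059
mat side 1374 [ 599.1 -244. ] [152.5 208.6] 87.7 zmed 0.0062
stand scene 451 [554.  269.4] [62.2 72.4] 84.0 zmed 0.1003
stand side 745 [551.5 269.4] [61.3 71.8] 85.2 zmed 0.0999
collar scene 95 [560.6 267.8] [28.4 43.5] 85.4 zmed 0.1058
collar side 127 [557.8 268.6] [27.7 44.7] 84.2 zmed 0.1056
handle scene 151 [555.6 268. ] [24.4 19.5] 84.8 zmed 0.1485
handle side 209 [551.4 268.5] [25.  17.9] 82.0 zmed 0.1504
```

View pics/crop1.png

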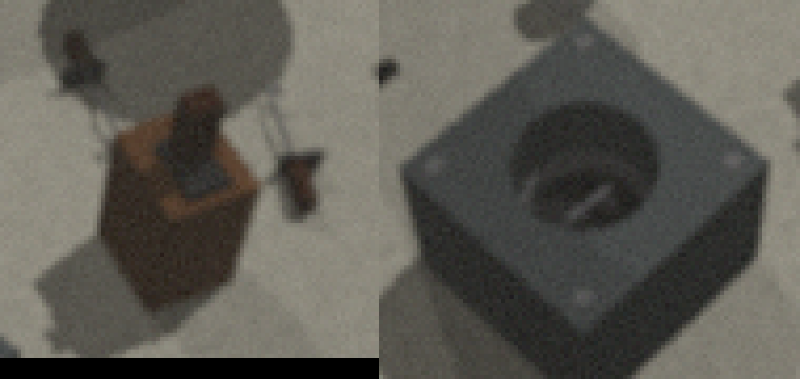

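The crop confirms the choice: dark handle and collar in the wooden stand (left panel, ~(195,140)), with the collar reaching to world +x. The bail's crossbar shows as the bright stroke in the well (right panel, ~(590,203)). Before moving I'll refine the mat and get the wrist camera's offset.

```bash
cat > c.py <<'E'
from h import *
W=np.load('scene0.npy'); P=W.reshape(-1,3)
im=cv2.imread('pics/scene0.png').astype(int).reshape(-1,3)
m=(abs(P[:,0]-.585)<.11)&(abs(P[:,1]+.245)<.11)&(abs(P[:,2]-.006)<.006)&(im[:,2]-im[:,0]>25)
b=cv2.minAreaRect((P[m][:,:2]*1000).astype(np.float32)); print('mat',m.sum(),b,np.median(P[m],0))
o=manip.get_obs(); c=manip.get_calibration('wrist'); T=R.from_quat(o['ee_rot'])
print(T.inv().apply(np.array(c['xyz'])-o['position']),T.inv().apply(R.from_quat(c['orientation']).apply([[0,0,-1],[1,0,0]])))
E
python3 c.py
python3 -m pendant '[[10.8,-8.9,-2.6,0,0,-8,1],[10.8,-8.9,-2.6,0,0,-8,1],[10.8,-8.9,-2.6,0,0,-8,1],[10.8,-8.9,-2.6,0,0,-8,1],[10.8,-8.9,-2.6,0,0,-8,1],[10.8,-8.9,-2.6,0,0,-8,1],[10.8,-8.9,-2.6,0,0,-8,1],[10.8,-8.9,-2.6,0,0,-8,1],[10.8,-8.9,-2.6,0,0,-8,1],[10.8,-8.9,-2.6,0,0,-8,1]]' 60
python3 -c "
from h import *
o=manip.get_obs();print(R.from_quat(o['ee_rot']).as_matrix().round(4),o['joint_pos'])"
```

```text
mat 4087 ((578.7262573242188, -243.3329315185547), (151.02490234375, 154.16842651367188), 88.56621551513672) [ 0.58515019 -0.24545947  0.00572765]
[ 0.08293787 -0.00016559 -0.12867359] [[-3.21259673e-01 -3.81985302e-04  9.46991065e-01]
 [-3.90827442e-04  9.99999887e-01  2.70782030e-04]]
clock: 1.85
position: [0.527, -0.0506, 0.3602]
ee_rot: [0.74, 0.673, 0.0, 0.001]
ft_force: [0.2, -1.1, -0.7]
grip_width: 0.999
grasp_force: 0.0
[[ 9.450e-02  9.955e-01  9.000e-04]
 [ 9.955e-01 -9.450e-02 -6.000e-04]
 [-5.000e-04  1.000e-03 -1.000e+00]] [ 0.6066172   0.13248916 -0.6600812   1.48969936  0.08175987  1.54617096
 -0.14578414]
```

```bash
cat > d.py <<'E'
from h import *
import sys
t=sys.argv[1]
c=manip.get_calibration('wrist'); im,d=manip.camera('wrist'); cv2.imwrite(f'pics/w{t}.png',im[...,::-1]); W=cloud('wrist',d,c); np.save(f'w{t}.npy',W)
print(c['xyz'],c['fx'])
print(proj('wrist',np.array([[.5725,.023,.11],[.553,.2685,.15]]),c))
for n in ['basket','bail_axis']:
    for r in manip.tip_of(n,'wrist')[:2]: print(n,r)
E
python3 d.py 1
```

```text
[0.53479014 0.03206712 0.4888602 ] 316.99987510389377
[[ 343.11440756   95.45216025]
 [ 304.4981507  -190.95392971]]
basket {'pixel': [335.1, 90.5], 'p': 0.96}
basket {'pixel': [341.0, 94.6], 'p': 0.64}
bail_axis {'pixel': [339.2, 92.1], 'p': 0.63}
```

View pics/w1.png

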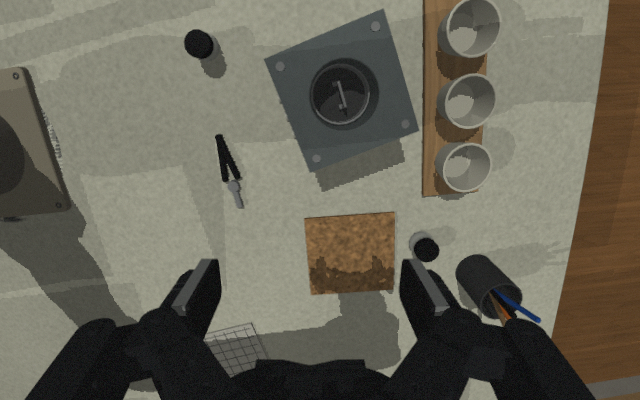

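The wrist view shows the basket in the well at (340,95) with the bail's crossbar running (336,83)→(345,107), and the mat at (350,253).

```bash
cat > e.py <<'E'
from h import *
W=np.load('w1.npy'); im=cv2.imread('pics/w1.png')
P=W.reshape(-1,3)
m=(abs(P[:,0]-.5725)<.09)&(abs(P[:,1]-.023)<.09)&(abs(P[:,2]-.11)<.004)
b=cv2.minAreaRect((P[m][:,:2]*1000).astype(np.float32)); print('well',b); C=np.array(b[0])/1000
d=np.hypot(*(P[:,:2]-C).T); q=P[d<.034]; h=np.histogram(q[:,2]*1000,bins=np.arange(0,80,3)); print(list(zip(h[1],h[0])))
m=(d<.05)&(P[:,2]<.1)
s=(d<.03)&(P[:,2]>.058)&(P[:,2]<.085); Q=P[s]; print(s.sum(),np.round(Q*1000,1).tolist())
g=im.reshape(-1,3).sum(1)
print('mat');mm=(abs(P[:,2]-.006)<.006)&(abs(P[:,0]-.58)<.12)&(abs(P[:,1]+.243)<.1)&((im.reshape(-1,3)[:,2].astype(int)-im.reshape(-1,3)[:,0])>25)
b=cv2.minAreaRect((P[mm][:,:2]*1000).astype(np.float32)); print(b)
cv2.imwrite('pics/w1c.png',cv2.resize(im[55:135,300:385],None,fx=7,fy=7,interpolation=3))
E
python3 e.py
```

```text
well ((573.4031372070312, 23.363479614257812), (140.9971160888672, 140.64378356933594), 16.101707458496094)
[(np.int64(0), np.int64(0)), (np.int64(3), np.int64(0)), (np.int64(6), np.int64(0)), (np.int64(9), np.int64(0)), (np.int64(12), np.int64(0)), (np.int64(15), np.int64(0)), (np.int64(18), np.int64(0)), (np.int64(21), np.int64(0)), (np.int64(24), np.int64(0)), (np.int64(27), np.int64(0)), (np.int64(30), np.int64(0)), (np.int64(33), np.int64(0)), (np.int64(36), np.int64(0)), (np.int64(39), np.int64(0)), (np.int64(42), np.int64(0)), (np.int64(45), np.int64(1293)), (np.int64(48), np.int64(677)), (np.int64(51), np.int64(8)), (np.int64(54), np.int64(29)), (np.int64(57), np.int64(3)), (np.int64(60), np.int64(3)), (np.int64(63), np.int64(2)), (np.int64(66), np.int64(3)), (np.int64(69), np.int64(66)), (np.int64(72), np.int64(17)), (np.int64(75), np.int64(0))]
92 [[571.2, 40.0, 70.6], [569.1, 39.1, 64.9], [569.9, 38.9, 70.4], [571.0, 38.8, 71.8], [572.4, 38.7, 69.7], [568.2, 38.1, 58.3], [569.0, 37.9, 65.4], [569.8, 37.7, 70.9], [570.9, 37.6, 72.5], [572.3, 37.5, 70.7], [569.1, 36.7, 63.0]
[... 1104 characters left out ...]
.8, 71.9], [577.3, 17.6, 70.4], [574.6, 16.7, 70.9], [575.9, 16.6, 71.3], [577.2, 16.4, 70.8], [574.5, 15.5, 71.6], [575.9, 15.3, 70.4], [577.1, 15.2, 70.9], [578.5, 15.0, 69.1], [575.7, 14.1, 71.0], [576.9, 14.0, 72.1], [578.3, 13.8, 70.7], [575.7, 12.8, 70.4], [576.6, 12.9, 74.0], [578.2, 12.6, 70.6], [575.7, 11.6, 69.7], [576.8, 11.5, 71.6], [578.1, 11.4, 71.4], [579.5, 11.2, 69.7], [575.1, 10.0, 61.6], [575.5, 10.4, 71.3], [576.7, 10.3, 71.9], [577.9, 10.2, 71.9], [579.3, 10.1, 71.1], [575.0, 8.8, 61.4], [575.8, 8.9, 66.8], [576.7, 9.1, 71.0], [577.9, 9.0, 71.5], [579.4, 8.7, 69.0]]
mat
((579.545166015625, -244.69554138183594), (154.39381408691406, 152.28736877441406), 88.97337341308594)
```

View pics/w1c.png

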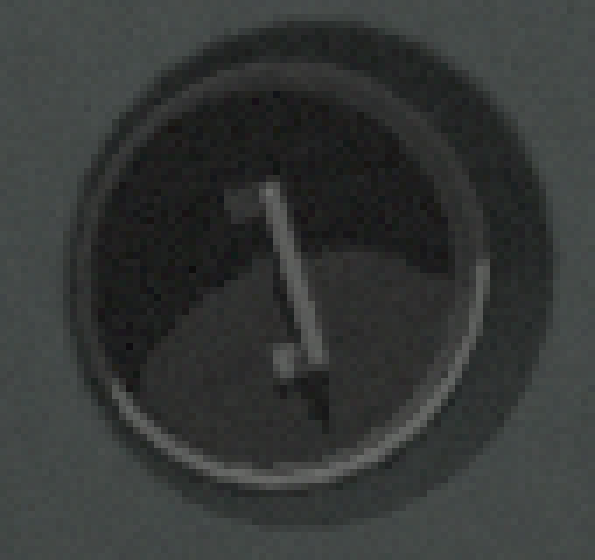

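The crop shows the crossbar from (270,190) to (318,362), with its feet slightly to the left. In world terms the bar's middle is (574.5, 24) at z 70 mm, basket x is about +12.7°, and the lid is at z 48 mm. Next I'll move near the stand for one more look.

```bash
python3 -m pendant '[[4.8,0.06,0.8,0,0,0,1],[4.8,0.06,0.8,0,0,0,1],[4.8,0.06,0.8,0,0,0,1],[4.8,0.06,0.8,0,0,0,1],[4.8,0.06,0.8,0,0,0,1],[4.8,0.06,0.8,0,0,0,1],[4.8,0.06,0.8,0,0,0,1],[4.8,0.06,0.8,0,0,0,1],[4.8,0.06,0.8,0,0,0,1],[4.8,0.06,0.8,0,0,0,1]]'
cat > f.py <<'E'
from h import *
c=manip.get_calibration('wrist'); im,d=manip.camera('wrist'); cv2.imwrite('pics/w2.png',im[...,::-1]); P=cloud('wrist',d,c).reshape(-1,3)
for n,z0,z1,r in [('stand',.095,.110,.05),('collar',.1035,.110,.045),('handle',.125,.16,.04),('top',.152,.16,.04)]:
    m=(abs(P[:,0]-.553)<r)&(abs(P[:,1]-.2685)<r)&(P[:,2]>z0)&(P[:,2]<z1); b=cv2.minAreaRect((P[m][:,:2]*1000).astype(np.float32)); print(n,m.sum(),b,np.median(P[m][:,2]))
o=manip.get_obs(); print(o['position'],R.from_quat(o['ee_rot']).as_matrix().round(4),o['ft_force'])
E
python3 f.py
```

```text
clock: 3.25
position: [0.5519, 0.1861, 0.3195]
ee_rot: [0.74, 0.673, 0.0, 0.0]
ft_force: [-0.6, 0.1, -0.4]
grip_width: 1.001
grasp_force: 0.0
stand 3409 ((553.1419067382812, 269.5047912597656), (60.104156494140625, 69.83094787597656), 83.66947174072266) 0.10026400904309402
collar 630 ((559.9378662109375, 268.0965270996094), (27.3911190032959, 43.70848846435547), 82.49632263183594) 0.10602286981761955
handle 548 ((553.6505126953125, 268.806884765625), (22.202966690063477, 17.967967987060547), 84.5689468383789) 0.1547213882404012
top 535 ((553.6396484375, 268.8189392089844), (22.18106460571289, 17.943904876708984), 84.5689468383789) 0.15474791213125183
[0.55188129 0.18623266 0.31953984] [[ 9.410e-02  9.956e-01  2.000e-04]
 [ 9.956e-01 -9.410e-02 -1.000e-04]
 [-1.000e-04  2.000e-04 -1.000e+00]] [-0.58869024  0.39034846  0.19960912]
```

```bash
python3 -m pendant '[[1.65,-0.12,0,0,0,0,1],[1.65,-0.12,0,0,0,0,1],[1.65,-0.12,1.2,0,0,0,1],[1.65,-0.12,2.3,0,0,0,1],[1.65,-0.12,3.2,0,0,0,1],[1.65,-0.12,3.6,0,0,0,1],[1.65,-0.12,3.83,0,0,0,1],[1.65,-0.12,3.83,0,0,0,1],[1.65,-0.12,3.83,0,0,0,-0.2],[1.65,-0.12,3.83,0,0,0,-0.2]]' 80
python3 -m pendant '[[0,0,0,0,0,0,-1],[0,0,0,0,0,0,-1],[0,0,0,0,0,0,-1],[0,0,0,0,0,0,-1],[0,0,0,0,0,0,-1],[0,0,0,0,0,0,-1],[0,0,0,0,0,0,-1],[0,0,0,0,0,0,-1],[0,0,0,0,0,0,-1],[0,0,0,0,0,0,-1]]' 80
```

```text
clock: 4.55
position: [0.5542, 0.2694, 0.1291]
ee_rot: [0.74, 0.673, 0.001, 0.0]
ft_force: [-0.0, -0.3, -0.4]
grip_width: 0.604
grasp_force: 0.0
clock: 5.8
position: [0.5539, 0.2692, 0.1284]
ee_rot: [0.74, 0.673, 0.0, 0.0]
ft_force: [-0.2, -0.6, 6.1]
grip_width: 0.198
grasp_force: 78.6
```

```bash
python3 -m pendant '[[0,0,-0.3,0,0,0,-1],[0,0,-0.9,0,0,0,-1],[0,0,-1.7,0,0,0,-1],[0,0,-2.5,0,0,0,-1],[0,0,-3.1,0,0,0,-1],[0,0,-3.2,0,0,0,-1],[0,0,-3.2,0,0,0,-1],[0,0,-3.2,0,0,0,-1],[0,0,-3.2,0,0,0,-1],[0,0,-3.2,0,0,0,-1]]'
cat > g.py <<'E'
from h import *
o=manip.get_obs(); p=np.array(o['position']);M=R.from_quat(o['ee_rot']).as_matrix();print(o['clock'],p.round(4),M.round(4).tolist(),o['joint_pos'].round(3),np.round(o['ft_force'],2),np.round(o['torque'],3),o['grip_width'])
E
python3 g.py
cat > k.py <<'E'
from h import *
# hook in gripper: shaft seen by side and scene
for n in ['side','scene']:
    im,d=manip.camera(n); cv2.imwrite(f'pics/{n}1.png',im[...,::-1]); P=cloud(n,d).reshape(-1,3)
    o=manip.get_obs(); p=np.array(o['position'])
    Q=P[(np.hypot(P[:,0]-p[0],P[:,1]-p[1])<.04)&(P[:,2]<p[2]-.02)&(P[:,2]>.125)]
    for a in np.arange(.13,p[2]-.02,.01):
        q=Q[(Q[:,2]>a)&(Q[:,2]<a+.01)]
        if len(q): print(n,round(a,3),len(q),(q.min(0)*1000).round(1),(np.median(q,0)*1000).round(1),(q.max(0)*1000).round(1))
    print([ (r['pixel'],r['p']) for r in manip.tip_of('hook_foot',n)[:2]], proj(n,p-[0,0,.118]))
E
python3 k.py
```

```text
clock: 7.05
position: [0.5535, 0.269, 0.2875]
ee_rot: [0.74, 0.673, -0.0, -0.0]
ft_force: [-0.5, 0.2, -1.4]
grip_width: 0.199
grasp_force: 78.1
7.05 [0.5535 0.269  0.2875] [[0.0937, 0.9956, -0.0007], [0.9956, -0.0937, -0.0003], [-0.0004, -0.0006, -1.0]] [ 0.084  0.404 -0.821  1.389  0.293  1.475 -0.818] [-0.48  0.18 -1.4 ] [ 0.041 -0.034  0.011] 0.19903345361303296
side 0.17 28 [549.5 265.4 170.1] [559.5 268.8 174.2] [565.5 272.2 180. ]
side 0.18 10 [549.3 268.8 180.2] [550.9 269.4 185. ] [562.6 270.8 189.7]
side 0.19 11 [549.6 267.3 191.5] [550.  270.1 194.5] [552.8 271.2 199.8]
side 0.2 8 [548.7 268.3 201.8] [550.6 269.7 205.6] [553.5 271.7 209.5]
side 0.21 11 [549.1 268.  211.3] [551.  269.8 214.9] [553.7 271.4 219.7]
side 0.22 11 [549.2 267.  221.3] [550.4 269.6 226.3] [552.6 271.1 229.8]
side 0.23 7 [549.9 268.8 231.2] [551.1 270.1 235.8] [553.6 271.8 238.2]
side 0.24 1 [550.5 270.8 240.4] [550.5 270.8 240.4] [550.5 270.8 240.4]
side 0.25 9 [535.7 266.9 258.8] [548.1 281.5 259.8] [573.2 282.5 259.9]
side 0.26 162 [534.5 256.9 260.2] [552.9 277.6 264.4] [580.3 283.8 267.6]
[([278.5, 382.0], 0.85), ([276.3, 265.1], 0.71)] [[276.74318692 266.63766431]]
scene 0.17 20 [553.6 265.2 171.8] [561.5 267.  175.2] [569.3 270.9 179.6]
scene 0.18 6 [552.7 266.8 180.4] [555.8 267.3 183.8] [565.8 270.1 187.8]
scene 0.19 8 [552.3 265.4 190.3] [555.6 267.9 195.8] [556.8 270.7 198.7]
scene 0.2 6 [554.  266.3 201.3] [555.8 267.5 204.7] [556.8 268.7 209.8]
scene 0.21 7 [552.7 267.1 210.4] [555.9 267.5 214. ] [557.3 268.9 218.8]
scene 0.22 8 [553.1 266.5 220.1] [555.7 268.2 224.5] [556.7 269.7 227.9]
scene 0.23 8 [553.7 266.6 230.3] [554.4 268.  236. ] [556.9 269.3 239.5]
scene 0.25 2 [565.4 255.9 258.1] [573.2 266.9 258.1] [581.  278.  258.2]
scene 0.26 154 [537.9 252.4 260. ] [570.3 261.9 265.2] [583.7 281.6 267.7]
[([401.4, 150.7], 0.82), ([416.0, 153.6], 0.64)] [[398.72129059 148.28710221]]
```

```bash
python3 -m pendant '[[-0.6,0.05,0,0,0,-0.4,-1],[-1.5,0.14,0,0,0,-0.9,-1],[-2.5,0.23,0,0,0,-1.4,-1],[-3.5,0.32,0,0,0,-1.9,-1],[-4.4,0.41,0,0,0,-2.26,-1],[-4.9,0.45,0,0,0,-2.26,-1],[-4.97,0.458,0,0,0,-2.26,-1],[-4.97,0.458,0,0,0,-2.26,-1],[-4.97,0.458,0,0,0,-2.26,-1],[-4.97,0.458,0,0,0,-2.26,-1]]'
python3 g.py; cat > l.py <<'E'
from h import *
c=manip.get_calibration('wrist'); im,d=manip.camera('wrist'); cv2.imwrite('pics/w3.png',im[...,::-1]); P=cloud('wrist',d,c).reshape(-1,3); np.save('w3.npy',P)
o=manip.get_obs()['position']
C=np.array([.5734,.0234]); dd=np.hypot(*(P[:,:2]-C).T)
s=P[(dd<.03)&(P[:,2]>.065)&(P[:,2]<.078)]; 
x,y=np.polyfit(s[:,1],s[:,0],1); print(len(s),s.mean(0),np.ptp(s,axis=0),'yaw',-np.degrees(np.arctan(x)))
f=P[(dd<.03)&(P[:,2]<.055)];print('lid',np.median(f,0),len(f))
m=(abs(P[:,0]-.5725)<.085)&(abs(P[:,1]-.023)<.085)&(abs(P[:,2]-.11)<.004)
print(cv2.minAreaRect((P[m][:,:2]*1000).astype(np.float32)), np.median(P[m][:,2]))
q=P[(np.hypot(P[:,0]-o[0],P[:,1]-o[1])<.03)&(P[:,2]>.14)&(P[:,2]<.25)]; 
for a in np.arange(.14,.25,.02):
  k=q[(q[:,2]>a)&(q[:,2]<a+.02)]; print(a.round(3),len(k),(np.median(k,0)*1000).round(1) if len(k) else '')
E
python3 l.py
```

```text
clock: 8.5
position: [0.5531, 0.0207, 0.288]
ee_rot: [0.624, 0.781, 0.0, -0.0]
ft_force: [0.1, 0.7, -1.7]
grip_width: 0.2
grasp_force: 78.0
8.5 [0.5531 0.0207 0.288 ] [[-0.2214, 0.9752, 0.0001], [0.9752, 0.2214, 0.0002], [0.0002, 0.0001, -1.0]] [ 0.567  0.24  -0.803  1.554  0.173  1.421 -0.025] [ 0.06  0.68 -1.71] [ 0.051 -0.004  0.023] 0.1999307639187259
102 [0.57425769 0.02335958 0.07109194] [0.01045549 0.03245747 0.00671005] yaw 12.468676304211396
lid [0.57208378 0.02430583 0.04767598] 1819
((573.467041015625, 22.94678497314453), (140.932861328125, 141.2781524658203), 16.072290420532227) 0.11003644168295312
0.14 0 
0.16 112 [559.8  23.  174.3]
0.18 71 [553.5  22.6 186.3]
0.2 75 [552.7  22.4 211.1]
0.22 66 [552.5  22.4 226.9]
0.24 0
```

View pics/w3.png

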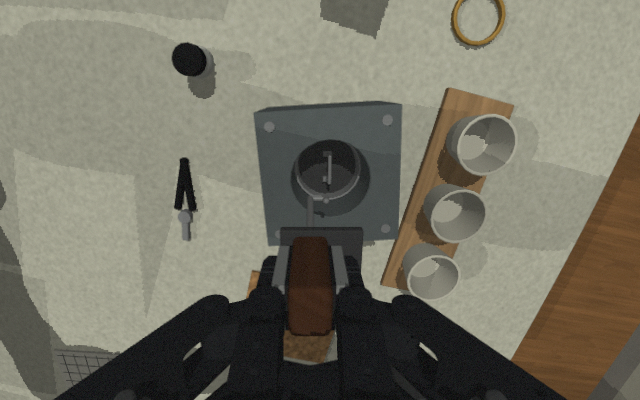

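The hook hangs true, with its shaft at (311,210) and its foot pointing toward the bail's bar at (330,165), which runs square to it. Now down into the drum beside the bail.

```bash
python3 -m pendant '[[-0.035,0,0.3,0,0,0,-1],[-0.035,0,0.8,0,0,0,-1],[-0.035,0,1.3,0,0,0,-1],[-0.035,0,1.7,0,0,0,-1],[-0.035,0,2.0,0,0,0,-1],[-0.035,0,2.15,0,0,0,-1],[-0.035,0,2.22,0,0,0,-1],[-0.035,0,2.26,0,0,0,-1],[-0.035,0,2.28,0,0,0,-1],[-0.035,0,2.28,0,0,0,-1]]'
python3 -m pendant '[[0,0,0.01,0,0,0,-1],[0,0,0.02,0,0,0,-1],[0,0,0.03,0,0,0,-1],[0,0,0.04,0,0,0,-1],[0,0,0.05,0,0,0,-1],[0,0,0.06,0,0,0,-1],[0,0,0.07,0,0,0,-1],[0,0,0.08,0,0,0,-1],[0,0,0.08,0,0,0,-1],[0,0,0.08,0,0,0,-1]]'
python3 g.py
```

```text
clock: 9.8
position: [0.5536, 0.0178, 0.1742]
ee_rot: [0.625, 0.781, 0.0, 0.0]
ft_force: [0.2, -0.3, -1.4]
grip_width: 0.204
grasp_force: 78.0
clock: 11.05
position: [0.5535, 0.0178, 0.17]
ee_rot: [0.625, 0.781, 0.0, 0.0]
ft_force: [0.7, -0.7, -1.5]
grip_width: 0.2
grasp_force: 78.0
11.05 [0.5535 0.0178 0.17  ] [[-0.2197, 0.9756, 0.0001], [0.9756, 0.2197, -0.0001], [-0.0001, 0.0001, -1.0]] [ 0.546  0.329 -0.781  1.716  0.246  1.198 -0.077] [ 0.65 -0.71 -1.51] [ 0.018 -0.067  0.024] 0.1995574383689678
```

```bash
python3 -m pendant '[[0,0.03,0,0,0,0,-1],[0,0.06,0,0,0,0,-1],[0,0.08,0,0,0,0,-1],[0,0.09,0,0,0,0,-1],[0,0.1,0,0,0,0,-1],[0,0.11,0,0,0,0,-1],[0,0.12,0,0,0,0,-1],[0,0.13,0,0,0,0,-1],[0,0.14,0,0,0,0,-1],[0,0.14,0,0,0,0,-1]]'
python3 g.py
```

```text
clock: 12.3
position: [0.5603, 0.0194, 0.17]
ee_rot: [0.625, 0.781, 0.0, 0.0]
ft_force: [0.2, -0.4, -1.4]
grip_width: 0.204
grasp_force: 78.0
12.3 [0.5603 0.0194 0.17  ] [[-0.2198, 0.9756, 0.0001], [0.9756, 0.2198, -0.0], [-0.0001, 0.0001, -1.0]] [ 0.534  0.345 -0.777  1.698  0.257  1.204 -0.085] [ 0.22 -0.37 -1.44] [-0.034  0.084 -0.016] 0.20407804554116252
```

```bash
python3 -m pendant '[[0,0.03,0,0,0,0,-1],[0,0.06,0,0,0,0,-1],[0,0.09,0,0,0,0,-1],[0,0.12,0,0,0,0,-1],[0,0.14,0,0,0,0,-1],[0,0.15,0,0,0,0,-1],[0,0.16,0,0,0,0,-1],[0,0.17,0,0,0,0,-1],[0,0.17,0,0,0,0,-1],[0,0.17,0,0,0,0,-1]]'
python3 g.py
python3 -m pendant '[[0,0.005,0,0,0,0,-1],[0,0.01,0,0,0,0,-1],[0,0.015,0,0,0,0,-1],[0,0.02,0,0,0,0,-1],[0,0.025,0,0,0,0,-1],[0,0.03,0,0,0,0,-1],[0,0.035,0,0,0,0,-1],[0,0.04,0,0,0,0,-1],[0,0.04,0,0,0,0,-1],[0,0.04,0,0,0,0,-1]]'
python3 g.py
```

```text
clock: 13.55
position: [0.5686, 0.0212, 0.17]
ee_rot: [0.625, 0.781, -0.0, 0.0]
ft_force: [0.4, -0.4, -0.8]
grip_width: 0.202
grasp_force: 78.0
13.55 [0.5686 0.0212 0.17  ] [[-0.2198, 0.9756, 0.0001], [0.9756, 0.2198, -0.0001], [-0.0001, 0.0, -1.0]] [ 0.521  0.363 -0.773  1.677  0.268  1.211 -0.093] [ 0.43 -0.37 -0.75] [0.024 0.048 0.029] 0.20170707582422778
clock: 14.8
position: [0.5705, 0.0217, 0.17]
ee_rot: [0.625, 0.781, -0.0, 0.0]
ft_force: [0.6, 0.3, -0.6]
grip_width: 0.201
grasp_force: 78.0
14.8 [0.5705 0.0217 0.17  ] [[-0.2198, 0.9756, 0.0], [0.9756, 0.2198, -0.0001], [-0.0001, 0.0, -1.0]] [ 0.517  0.368 -0.772  1.672  0.271  1.213 -0.095] [ 0.58  0.33 -0.59] [ 0.007 -0.007 -0.017] 0.20100347780388056
```

```bash
python3 -m pendant '[[0,0.004,0,0,0,0,-1],[0,0.008,0,0,0,0,-1],[0,0.012,0,0,0,0,-1],[0,0.016,0,0,0,0,-1],[0,0.02,0,0,0,0,-1],[0,0.024,0,0,0,0,-1],[0,0.028,0,0,0,0,-1],[0,0.032,0,0,0,0,-1],[0,0.034,0,0,0,0,-1],[0,0.034,0,0,0,0,-1]]'
python3 g.py
```

```text
clock: 16.05
position: [0.5722, 0.022, 0.17]
ee_rot: [0.625, 0.781, -0.0, 0.0]
ft_force: [-3.2, -1.0, 1.3]
grip_width: 0.203
grasp_force: 78.4
16.05 [0.5722 0.022  0.17  ] [[-0.2198, 0.9755, -0.0], [0.9755, 0.2198, -0.0002], [-0.0002, -0.0, -1.0]] [ 0.515  0.372 -0.771  1.668  0.273  1.214 -0.097] [-3.15 -1.04  1.27] [-2.71e-01  1.08e+00  1.00e-03] 0.20295248824988962
```

Contact with the bail at 3 N. I'll back off 1 mm and raise gently.

```bash
python3 -m pendant '[[0,-0.024,0,0,0,0,-1],[0,-0.024,-0.05,0,0,0,-1],[0,-0.024,-0.1,0,0,0,-1],[0,-0.024,-0.14,0,0,0,-1],[0,-0.024,-0.17,0,0,0,-1],[0,-0.024,-0.2,0,0,0,-1],[0,-0.024,-0.22,0,0,0,-1],[0,-0.024,-0.24,0,0,0,-1],[0,-0.024,-0.26,0,0,0,-1],[0,-0.024,-0.28,0,0,0,-1]]'
python3 g.py
```

```text
clock: 17.3
position: [0.5711, 0.0218, 0.1839]
ee_rot: [0.625, 0.781, 0.0, 0.0]
ft_force: [-0.1, 0.0, -4.2]
grip_width: 0.197
grasp_force: 78.0
17.3 [0.5711 0.0218 0.1839] [[-0.2198, 0.9755, 0.0], [0.9755, 0.2198, 0.0], [0.0, 0.0, -1.0]] [ 0.521  0.356 -0.776  1.655  0.261  1.238 -0.088] [-0.11  0.04 -4.2 ] [0.027 0.051 0.011] 0.19736210031473386
```

```bash
python3 -m pendant '[[0,0,-0.05,0,0,0,-1],[0,0,-0.1,0,0,0,-1],[0,0,-0.16,0,0,0,-1],[0,0,-0.22,0,0,0,-1],[0,0,-0.28,0,0,0,-1],[0,0,-0.34,0,0,0,-1],[0,0,-0.4,0,0,0,-1],[0,0,-0.46,0,0,0,-1],[0,0,-0.52,0,0,0,-1],[0,0,-0.56,0,0,0,-1]]'
python3 g.py
```

```text
clock: 18.55
position: [0.5711, 0.0218, 0.2122]
ee_rot: [0.625, 0.781, 0.0, 0.0]
ft_force: [0.5, 0.3, -3.6]
grip_width: 0.197
grasp_force: 78.0
18.55 [0.5711 0.0218 0.2122] [[-0.2198, 0.9755, 0.0002], [0.9755, 0.2198, -0.0001], [-0.0001, 0.0002, -1.0]] [ 0.528  0.332 -0.783  1.62   0.242  1.29  -0.073] [ 0.53  0.31 -3.61] [-0.001  0.006 -0.028] 0.19697896599712142
```

```bash
python3 -m pendant '[[0,0,-0.15,0,0,0,-1],[0,0,-0.35,0,0,0,-1],[0,0,-0.55,0,0,0,-1],[0,0,-0.75,0,0,0,-1],[0,0,-0.95,0,0,0,-1],[0,0,-1.15,0,0,0,-1],[0,0,-1.35,0,0,0,-1],[0,0,-1.55,0,0,0,-1],[0,0,-1.75,0,0,0,-1],[0,0,-1.95,0,0,0,-1]]'
python3 -m pendant '[[0,0,-0.05,0,0,0,-1],[0,0,-0.1,0,0,0,-1],[0,0,-0.1,0,0,0,-1],[0,0,-0.1,0,0,0,-1],[0,0,-0.1,0,0,0,-1],[0,0,-0.1,0,0,0,-1],[0,0,-0.1,0,0,0,-1],[0,0,-0.1,0,0,0,-1],[0,0,-0.1,0,0,0,-1],[0,0,-0.1,0,0,0,-1]]'
python3 g.py
cat > m.py <<'E'
from h import *
im,d=manip.camera('side'); cv2.imwrite('pics/side2.png',im[...,::-1]); P=cloud('side',d).reshape(-1,3)
o=manip.get_obs()['position']
q=P[(np.hypot(P[:,0]-o[0],P[:,1]-o[1])<.06)&(P[:,2]>.113)&(P[:,2]<.22)]
print((np.percentile(q,[1,50,99],axis=0)*1000).round(1))
cv2.imwrite('pics/side2c.png',cv2.resize(im[120:290,240:420,::-1],None,fx=3,fy=3))
E
python3 m.py
```

```text
clock: 19.8
position: [0.571, 0.0218, 0.3101]
ee_rot: [0.625, 0.781, -0.0, 0.0]
ft_force: [-0.5, -0.1, -4.3]
grip_width: 0.201
grasp_force: 78.0
clock: 21.05
position: [0.571, 0.0218, 0.3145]
ee_rot: [0.625, 0.781, -0.0, 0.0]
ft_force: [-1.1, 0.1, -4.8]
grip_width: 0.199
grasp_force: 78.3
21.05 [0.571  0.0218 0.3145] [[-0.2198, 0.9755, 0.0], [0.9755, 0.2198, -0.0001], [-0.0001, 0.0, -1.0]] [ 0.535  0.275 -0.797  1.463  0.196  1.485 -0.038] [-1.07  0.07 -4.79] [ 0.036 -0.027 -0.063] 0.19903128695323893
[[534.6 -13.6 141.6]
 [567.8  34.8 181. ]
 [607.   60.8 206.7]]
```

View pics/side2c.png

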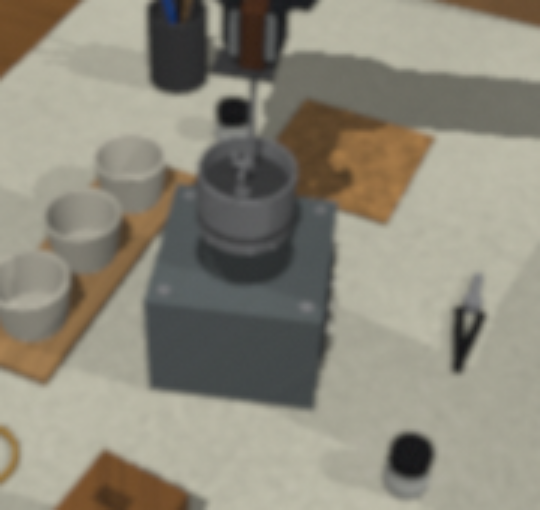

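The basket hangs clear above the machine (picture (245,195)), nearly upright. Next: carry it over the mat.

```bash
python3 -m pendant '[[-0.1,-0.02,0,0,0,0,-1],[-0.3,-0.06,0,0,0,0,-1],[-0.6,-0.13,0,0,0,0,-1],[-1.0,-0.21,0,0,0,0,-1],[-1.4,-0.29,0,0,0,0,-1],[-1.9,-0.4,0,0,0,0,-1],[-2.4,-0.5,0,0,0,0,-1],[-2.9,-0.61,0,0,0,0,-1],[-3.4,-0.71,0,0,0,0,-1],[-3.85,-0.81,0,0,0,0,-1]]'
python3 -m pendant '[[-0.4,-0.08,0,0,0,0,-1],[-0.75,-0.15,0,0,0,0,-1],[-1.0,-0.21,0,0,0,0,-1],[-1.2,-0.25,0,0,0,0,-1],[-1.3,-0.27,0,0,0,0,-1],[-1.37,-0.28,0,0,0,0,-1],[-1.37,-0.28,0,0,0,0,-1],[-1.37,-0.28,0,0,0,0,-1],[-1.37,-0.28,0,0,0,0,-1],[-1.37,-0.28,0,0,0,0,-1]]'
python3 g.py
```

```text
clock: 22.35
position: [0.5735, -0.1772, 0.3143]
ee_rot: [0.625, 0.781, -0.0, -0.0]
ft_force: [0.7, -0.1, -5.9]
grip_width: 0.199
grasp_force: 78.3
clock: 23.6
position: [0.5752, -0.2447, 0.3145]
ee_rot: [0.625, 0.781, -0.0, 0.0]
ft_force: [0.3, 0.5, -4.1]
grip_width: 0.204
grasp_force: 78.2
23.6 [ 0.5752 -0.2447  0.3145] [[-0.2199, 0.9755, 0.0001], [0.9755, 0.2199, -0.0001], [-0.0001, 0.0, -1.0]] [ 0.813  0.378 -0.658  1.321  0.228  1.517  0.399] [ 0.31  0.53 -4.07] [0.032 0.023 0.076] 0.20449526798130085
```

```bash
python3 -m pendant '[[0,0,0.15,0,0,0,-1],[0,0,0.45,0,0,0,-1],[0,0,0.8,0,0,0,-1],[0,0,1.15,0,0,0,-1],[0,0,1.5,0,0,0,-1],[0,0,1.8,0,0,0,-1],[0,0,2.05,0,0,0,-1],[0,0,2.25,0,0,0,-1],[0,0,2.4,0,0,0,-1],[0,0,2.5,0,0,0,-1]]'
python3 -m pendant '[[0,0,0.03,0,0,0,-1],[0,0,0.06,0,0,0,-1],[0,0,0.09,0,0,0,-1],[0,0,0.12,0,0,0,-1],[0,0,0.15,0,0,0,-1],[0,0,0.18,0,0,0,-1],[0,0,0.21,0,0,0,-1],[0,0,0.24,0,0,0,-1],[0,0,0.27,0,0,0,-1],[0,0,0.29,0,0,0,-1]]'
python3 g.py
```

```text
clock: 24.85
position: [0.5753, -0.2448, 0.1892]
ee_rot: [0.625, 0.781, -0.0, 0.0]
ft_force: [0.5, -0.7, -5.3]
grip_width: 0.201
grasp_force: 78.3
clock: 26.1
position: [0.5753, -0.2447, 0.175]
ee_rot: [0.625, 0.781, 0.0, 0.0]
ft_force: [0.8, -0.3, -1.9]
grip_width: 0.195
grasp_force: 78.5
26.1 [ 0.5753 -0.2447  0.175 ] [[-0.2198, 0.9755, 0.0001], [0.9755, 0.2198, -0.0], [-0.0001, 0.0001, -1.0]] [ 0.816  0.453 -0.639  1.524  0.278  1.257  0.36 ] [ 0.81 -0.31 -1.92] [ 0.012  0.002 -0.011] 0.19471881628029178
```

```bash
python3 -m pendant '[[0,0,0.02,0,0,0,-1],[0,0,0.04,0,0,0,-1],[0,0,0.06,0,0,0,-1],[0,0,0.08,0,0,0,-1],[0,0,0.1,0,0,0,-1],[0,0,0.12,0,0,0,-1],[0,0,0.135,0,0,0,-1],[0,0,0.145,0,0,0,-1],[0,0,0.145,0,0,0,-1],[0,0,0.145,0,0,0,-1]]'
python3 g.py
python3 -m pendant '[[0,-0.02,0,0,0,0,-1],[0,-0.04,0,0,0,0,-1],[0,-0.06,0,0,0,0,-1],[0,-0.08,0,0,0,0,-1],[0,-0.1,0,0,0,0,-1],[0,-0.12,0,0,0,0,-1],[0,-0.13,0,0,0,0,-1],[0,-0.14,0,0,0,0,-1],[0,-0.14,0,0,0,0,-1],[0,-0.14,0,0,0,0,-1]]'
python3 g.py
```

```text
clock: 27.35
position: [0.5752, -0.2448, 0.1678]
ee_rot: [0.625, 0.781, -0.0, 0.0]
ft_force: [0.8, -0.1, -0.8]
grip_width: 0.202
grasp_force: 78.5
27.35 [ 0.5752 -0.2448  0.1678] [[-0.2198, 0.9755, 0.0001], [0.9755, 0.2198, -0.0001], [-0.0001, 0.0, -1.0]] [ 0.815  0.459 -0.638  1.532  0.282  1.244  0.357] [ 0.78 -0.12 -0.81] [ 0.023 -0.036 -0.047] 0.2016453830735257
clock: 28.6
position: [0.5684, -0.2463, 0.1677]
ee_rot: [0.625, 0.781, -0.0, 0.0]
ft_force: [0.3, 0.2, -1.2]
grip_width: 0.198
grasp_force: 78.5
28.6 [ 0.5684 -0.2463  0.1677] [[-0.2198, 0.9756, 0.0001], [0.9756, 0.2198, -0.0001], [-0.0001, 0.0, -1.0]] [ 0.827  0.447 -0.639  1.548  0.276  1.239  0.366] [ 0.3   0.16 -1.19] [ 0.041 -0.051 -0.031] 0.1982554267524442
```

```bash
python3 -m pendant '[[0,-0.03,0,0,0,0,-1],[0,-0.06,0,0,0,0,-1],[0,-0.09,0,0,0,0,-1],[0,-0.12,0,0,0,0,-1],[0,-0.15,0,0,0,0,-1],[0,-0.18,0,0,0,0,-1],[0,-0.21,0,0,0,0,-1],[0,-0.23,0,0,0,0,-1],[0,-0.23,0,0,0,0,-1],[0,-0.23,0,0,0,0,-1]]'
python3 -m pendant '[[0,0,-0.05,0,0,0,-1],[0,0,-0.1,0,0,0,-1],[0,0,-0.15,0,0,0,-1],[0,0,-0.2,0,0,0,-1],[0,0,-0.25,0,0,0,-1],[0,0,-0.3,0,0,0,-1],[0,0,-0.35,0,0,0,-1],[0,0,-0.4,0,0,0,-1],[0,0,-0.45,0,0,0,-1],[0,0,-0.5,0,0,0,-1]]'
python3 g.py
```

```text
clock: 29.85
position: [0.5572, -0.2489, 0.1677]
ee_rot: [0.625, 0.781, -0.0, 0.0]
ft_force: [0.6, 0.0, -1.1]
grip_width: 0.203
grasp_force: 78.5
clock: 31.1
position: [0.5572, -0.2489, 0.1929]
ee_rot: [0.625, 0.781, -0.0, 0.0]
ft_force: [0.2, -0.5, -0.9]
grip_width: 0.202
grasp_force: 78.5
31.1 [ 0.5572 -0.2489  0.1929] [[-0.2198, 0.9755, 0.0], [0.9755, 0.2198, -0.0001], [-0.0001, 0.0, -1.0]] [ 0.85   0.406 -0.647  1.545  0.252  1.275  0.39 ] [ 0.17 -0.51 -0.89] [0.036 0.022 0.034] 0.20160349452811094
```

```bash
python3 -m pendant '[[0,0,-0.7,0,0,0,-1],[0,0,-1.6,0,0,0,-1],[0,0,-2.3,0,0,0,-1],[0.4,0.09,-2.3,0,0,0,-1],[1.2,0.26,-2.3,0,0,0,-1],[2.2,0.48,-2.3,0,0,0,-1],[3.3,0.72,-2.3,0,0,0,-1],[4.4,0.96,-2.3,0,0,0,-1],[5.5,1.2,-2.3,0,0,0,-1],[6.6,1.44,-2.3,0,0,0,-1]]'
python3 -m pendant '[[1.0,0.22,0,0,0,0.5,-1],[1.9,0.41,0,0,0,1.0,-1],[2.6,0.57,0,0,0,1.5,-1],[3.1,0.68,0,0,0,2.0,-1],[3.4,0.74,0,0,0,2.28,-1],[3.52,0.766,0,0,0,2.28,-1],[3.52,0.766,0,0,0,2.28,-1],[3.52,0.766,0,0,0,2.28,-1],[3.52,0.766,0,0,0,2.28,-1],[3.52,0.766,0,0,0,2.28,-1]]'
python3 g.py; python3 k.py; python3 - <<'E'
from h import *
c=manip.get_calibration('scene'); im,d=manip.camera('scene'); P=cloud('scene',d,c).reshape(-1,3)
m=(np.hypot(P[:,0]-.579,P[:,1]+.244)<.08)&(P[:,2]>.055)&(P[:,2]<.066); print((P[m].min(0)*1000).round(1),(P[m].max(0)*1000).round(1),np.median(P[m],0))
E
```

```text
clock: 32.35
position: [0.5538, 0.0912, 0.3068]
ee_rot: [0.624, 0.781, -0.001, -0.0]
ft_force: [0.2, 0.1, -0.7]
grip_width: 0.205
grasp_force: 78.7
clock: 33.6
position: [0.5537, 0.2686, 0.3077]
ee_rot: [0.741, 0.672, 0.0, 0.0]
ft_force: [-0.6, 0.5, -1.7]
grip_width: 0.199
grasp_force: 78.7
33.6 [0.5537 0.2686 0.3077] [[0.0972, 0.9953, 0.0002], [0.9953, -0.0972, -0.0002], [-0.0001, 0.0002, -1.0]] [ 0.095  0.402 -0.844  1.354  0.297  1.515 -0.822] [-0.59  0.51 -1.75] [ 0.035 -0.038 -0.041] 0.19936529341172557
side 0.19 29 [549.4 265.2 191.2] [559.8 268.1 194. ] [566.5 270.9 199.8]
side 0.2 11 [550.4 266.9 200.3] [551.6 268.5 203.4] [564.1 271.2 207.7]
side 0.21 9 [549.8 267.7 211.3] [550.6 269.3 214.4] [553.7 270.7 219. ]
side 0.22 11 [549.3 265.9 220.8] [550.4 269.6 224. ] [552.5 270.6 227.6]
side 0.23 10 [549.9 267.7 230.5] [551.2 269.6 234.3] [553.6 270.6 238. ]
side 0.24 13 [549.4 266.6 240.4] [550.8 269.3 246.4] [553.1 270.5 249.5]
side 0.25 8 [549.9 266.6 252.2] [551.6 269.4 255. ] [553.5 270.6 259.6]
side 0.26 2 [549.9 269.  260.1] [551.7 269.1 260.6] [553.5 269.3 261.2]
side 0
[... 413 characters left out ...]
7.7] [558.2 270.7 218.9]
scene 0.22 6 [553.4 266.1 221.1] [556.4 267.1 225. ] [557.8 270.3 229.2]
scene 0.23 9 [553.6 266.  230.1] [556.3 266.8 236.2] [556.9 269.6 239.7]
scene 0.24 8 [553.2 266.5 241.3] [555.4 267.7 246.9] [557.3 270.6 249.3]
scene 0.25 5 [555.  266.  252.2] [555.5 268.2 254.4] [556.  269.6 258.9]
scene 0.26 3 [553.2 266.1 261.1] [554.3 266.5 261.7] [555.8 267.5 262.8]
scene 0.27 5 [563.4 253.4 279.6] [579.1 255.2 279.7] [581.4 269.4 279.9]
scene 0.28 143 [539.4 252.6 280. ] [571.2 262.1 284.8] [584.8 280.4 287.5]
[([418.0, 152.9], 0.69), ([400.7, 145.9], 0.64)] [[400.12485147 142.44578499]]
[ 543.4 -281.8   55.1] [ 618.5 -208.1   65.7] [ 0.58148644 -0.24791398  0.06021363]
```

```bash
python3 -m pendant '[[0.012,0,0.4,0,0,0,-1],[0.012,0,0.9,0,0,0,-1],[0.012,0,1.3,0,0,0,-1],[0.012,0,1.55,0,0,0,-1],[0.012,0,1.68,0,0,0,-1],[0.012,0,1.75,0,0,0,-1],[0.012,0,1.8,0,0,0,-1],[0.012,0,1.87,0,0,0,-1],[0.012,0,1.94,0,0,0,-1],[0.012,0,2.0,0,0,0,-1]]'
python3 g.py
```

```text
clock: 35.1
position: [0.5536, 0.2696, 0.2075]
ee_rot: [0.74, 0.672, -0.0, 0.0]
ft_force: [-0.3, 0.2, -1.5]
grip_width: 0.202
grasp_force: 78.7
35.1 [0.5536 0.2696 0.2075] [[0.0967, 0.9953, 0.0], [0.9953, -0.0967, -0.0001], [-0.0001, 0.0, -1.0]] [ 0.095  0.456 -0.825  1.504  0.339  1.33  -0.856] [-0.32  0.2  -1.51] [ 0.015 -0.074 -0.037] 0.2018693492562777
```

In the slot without contact. Lowering the rest of the way.

```bash
python3 -m pendant '[[0,0,0.15,0,0,0,-1],[0,0,0.4,0,0,0,-1],[0,0,0.7,0,0,0,-1],[0,0,1.0,0,0,0,-1],[0,0,1.25,0,0,0,-1],[0,0,1.4,0,0,0,-1],[0,0,1.48,0,0,0,-1],[0,0,1.53,0,0,0,-1],[0,0,1.56,0,0,0,-1],[0,0,1.57,0,0,0,-1]]'
python3 g.py
```

```text
clock: 36.35
position: [0.5538, 0.2696, 0.1294]
ee_rot: [0.74, 0.672, 0.0, 0.0]
ft_force: [0.1, -0.5, -1.1]
grip_width: 0.201
grasp_force: 78.7
36.35 [0.5538 0.2696 0.1294] [[0.0966, 0.9953, 0.0004], [0.9953, -0.0966, 0.0], [0.0001, 0.0004, -1.0]] [ 0.077  0.523 -0.795  1.591  0.394  1.195 -0.895] [ 0.06 -0.47 -1.06] [-0.029 -0.015 -0.006] 0.20061402340123563
```

```bash
python3 -m pendant '[[0,0,0.01,0,0,0,-1],[0,0,0.02,0,0,0,-1],[0,0,0.02,0,0,0,-0.4],[0,0,0.02,0,0,0,-0.2],[0,0,0.02,0,0,0,0.2],[0,0,0.02,0,0,0,1],[0,0,0.02,0,0,0,1],[0,0,0.02,0,0,0,1],[0,0,0.02,0,0,0,1],[0,0,0.02,0,0,0,1]]'
python3 -m pendant '[[0,0,-0.2,0,0,0,1],[0,0,-0.6,0,0,0,1],[0,0,-1.2,0,0,0,1],[0,0,-2.0,0,0,0,1],[-0.8,0,-2.8,0,0,0,1],[-1.6,0,-3.4,0,0,0,1],[-1.65,0,-3.8,0,0,0,1],[-1.65,0,-3.8,0,0,0,1],[-1.65,0,-3.8,0,0,0,1],[-1.65,0,-3.8,0,0,0,1]]'
python3 f.py; cp pics/w2.png pics/w_end.png
python3 - <<'E'
from h import *
im,d=manip.camera('scene'); cv2.imwrite('pics/send.png',cv2.resize(im[130:350,150:450,::-1],None,fx=2.5,fy=2.5)); W=cloud('scene',d)
r=manip.trace('basket','scene')[0]; P=W[r['pixels']]; print(r['p'],np.nanpercentile(P,[3,50,97],axis=0).round(3))
E
```

```text
clock: 37.6
position: [0.5537, 0.2696, 0.1282]
ee_rot: [0.74, 0.672, 0.0, 0.0]
ft_force: [-0.2, 0.5, 0.0]
grip_width: 1.004
grasp_force: 0.0
clock: 38.85
position: [0.5452, 0.188, 0.3174]
ee_rot: [0.74, 0.673, -0.001, -0.0]
ft_force: [-0.1, 0.4, -0.4]
grip_width: 1.001
grasp_force: 0.0
stand 3470 ((553.1278076171875, 269.3448486328125), (60.45719909667969, 70.00932312011719), 83.6683349609375) 0.10026791988762918
collar 657 ((559.431884765625, 268.8504638671875), (26.647705078125, 44.18164825439453), 84.56312561035156) 0.10599827864000683
handle 545 ((553.4401245117188, 269.60675048828125), (23.00829315185547, 16.937456130981445), 84.62553405761719) 0.15473453471233506
top 537 ((553.4511108398438, 269.581787109375), (22.904142379760742, 16.93882179260254), 84.5354995727539) 0.15475013603255583
[0.54526763 0.18791393 0.31743601] [[ 9.560e-02  9.954e-01 -1.300e-03]
 [ 9.954e-01 -9.560e-02 -2.000e-04]
 [-3.000e-04 -1.300e-03 -1.000e+00]] [ 0.51646426 -0.36221067 -0.23632105]
0.56 [[ 0.546 -0.278  0.014]
 [ 0.586 -0.244  0.045]
 [ 0.618 -0.212  0.064]]
```

View pics/send.png

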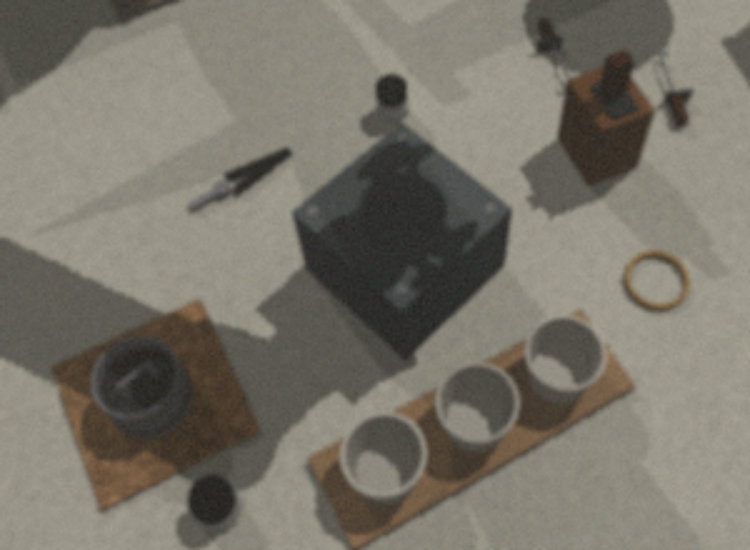

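The basket stands upright on the mat (at (140,385)), the hook is seated in its stand (at (612,85)), and nothing else has moved.

```bash
python3 -c "
from workcell import manip
print(manip.hand_in())"
```

```text
the job is handed in; nothing more can be done
None
```

I drew the basket out on the hook and set it upright near the mat's centre, then hung the hook back in its stand and handed the job in at about 39 s of the 72 s allowed. The highest force I read while feeling for the bail was about 3 N. I did not touch the lid, because I took its height from the depth images.

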